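Clamp a fired test tile with the ratchet of a bench thickness gauge

TASK

One of the two bench thickness gauges has a fired clay test tile lying in its throat. Turn that gauge's ratchet knob (the narrow dark knurled knob at the very top, not the wider drum under it) clockwise as seen from above, until the jaw is down on the tile and the ratchet has clearly slipped, then let go, leaving the tile clamped where it lies. Leave the empty gauge alone.

Things in the scene. Friction and masses are not known exactly. Their poses are not given: they have to be found in the camera images.
- gauge_knob (a point): Ratchet knob of the gauge holding the tile: upright dark knurled steel cylinder, 26 mm diameter, 45 mm tall, topmost part of the gauge. Point on its vertical turning axis, 28 mm above its foot, 17 mm below its top: grip here from above, at any yaw. Below its foot: aluminium drum, 36 mm diameter, 28 mm tall, on the fixed grey C-frame's 44 mm wide arm. Turning needs 0.05 N m, slipping 0.12 N m.
- gauge_ratchet (a joint): Angle (rad) by which that knob has slipped clockwise on its drum: 0 at first and while both turn together. After 0.4 to 0.85 rad of turning clockwise (from above) the jaw meets the tile, the drum stops and this grows. A clear slip is 0.2 rad or more. One turn of 1.4 rad (80 degrees) in a single grasp is always enough; more slip does no harm; turning back loosens the jaw.
- gauge_jaw: Jaw of the same gauge: upright round steel spindle, 15 mm diameter, coming down from the arm on the knob's axis, 6 mm per radian of the drum; it only moves up and down. Origin at the centre of its lower end face, z up. It starts 2.5 to 5 mm above the tile.
- tile: Fired clay test tile, plain terracotta, 70 x 60 x 10 mm, small hole near one edge, lying loose and flat on the gauge's round anvil (40 mm diameter, top 40 mm above the gauge's underside), centred about 8 mm from the jaw's axis towards the throat's open side. Origin at the centre of its underside, z up. Not to be handled.
- spare_dot (a point): Small white dot on the top face of the ratchet knob of the other, empty gauge (same make and size, no tile), 9 mm from that knob's turning axis, 45 mm above its foot. That knob is to stay as it is. Both gauges stand on a flat board, top 15 mm above the table; each is 185 mm tall on a base of 135 x 90 mm.

How it is judged (in metres and radians):
At the end, for the whole second after the job is handed in: The ratchet has slipped by at least 0.2 rad (12 degrees), the jaw presses on the tile with more than 1.5 N, and the tile lies flat (within 7 degrees) within 12 mm of where it began (value of joint gauge_ratchet above 0.2 rad and contact force between gauge_jaw and tile above 1.5 N and distance of tile from where it was at the start of the episode below 0.012 m and angle between tile's own z axis and vertical below 0.12 rad); the robot touches nothing.
It fails at once if the knob of the empty gauge is turned (its dot moves by more than 4 mm) (distance of spare_dot from where it was at the start of the episode above 0.004 m).
It fails at once if the tile is squeezed with more than 60 N, as by forcing the drum instead of the ratchet knob (contact force between gauge_jaw and tile above 60 N).
It also fails if it takes over 32 s, if anything falls off the work surface, if the arm or the gripper's body presses on something with over 40 N, if the wrist force passes 120 N, or if a joint passes its speed limit or range.

ROBOT

A 7-joint arm with a two-finger parallel gripper is mounted at the origin on the work surface. World frame = base frame: x ahead of the robot, y to its left, z up, the work surface at z = 0. Lengths are in mm, angles in rad, forces in N, time in s.
With the tool pointing down it reaches from about 400 to 750 mm from the base axis. Payload 19.5 kg.
Tool frame: the origin (TCP) lies at the very end of the fingers, on their centre line; the grasp point (between the pads) lies 19 mm behind it (manip.hold_point_z is the distance from the TCP to the grasp point, in mm); z points along the fingers, y is the line along which they close (so a half turn about z gives the same grasp; the last joint's range is limited). The gripper opens to 85 mm and grips with 20 to 120 N. Pads are 22 mm wide; open, the fingers measure 114 mm over their backs; the gripper's body (76 mm by 85 mm) begins 54 mm behind the grasp point. The pads swing forward as they close: fully open they stand 13 mm farther back than shut.
Start: joints at [1.212, 0.707, -0.028, 1.485, 0.022, 0.951, -0.075], TCP at [179.121, -546.361, 231.268] pointing down, gripper open.
Joint ranges: [-2.71, 2.71], [-0.32, 2.16], [-1.57, 1.52], [0, 2.45], [-1.46, 4.6], [0, 2.02], [-2.83, 2.83]. Speed limits (rad/s): [1.89, 1.89, 2.57, 2.57, 3.01, 3.01, 3.01].

INTERFACE

Orientations are given as a rotation vector (axis times angle).
In Python, from bench import manip gives the robot as it stands. The module is installed in compiled form; this text tells all that it offers.
- The arm moves only by the shell command python3 -m handwheel 'ROWS' [OPENING] [FORCE]. ROWS is JSON, a list of rows, each a list of 6 numbers: the shift along the world's x, y, z in m, then the turn, a rotation vector about the world's x, y, z in rad. A call has 1 to 20 rows; each row is the pose to reach, as a shift and turn from the pose commanded when the call began; what a row does not reach only later rows make up. A row lasts 1/8 s, in which the tool goes at most 62.5 mm and 10.7 degrees, less where a joint would pass 70% of its speed; a pose out of reach is approached as far as the arm can. A call with a gripper value outside its range is refused whole. OPENING is the opening, from 0 (shut) to 1 (fully open), set as the call begins (- or left out, the last holds). The fingers move at their own pace and stop on an object; FORCE is the grip in N (left out, the last holds). Time passes only in rows, so rows that repeat a pose let the fingers close. It gives the time, the measured TCP pose, the force, the opening and the grip force at its end, in the units of the state.
- manip.get_state(): the state, without advancing time (a new reading comes with each control period).
- manip.snapshot(name): name is "scene" or "top" or "wrist"; returns the picture (400x640x3 uint8, blue, green, red); there is no depth.
- manip.calibration(name): a dict with "K" (3x3 intrinsics, pixels), "origin" and "attitude" of the camera in the world. Camera axes: x right, y up, looking along -z (the intrinsics and any distortion apply to the point x, -y, -z); pixel columns grow to the right and rows downward; lengths in mm; the calibration is good to about 2 mm. A picture is of the moment at which its call begins: read the wrist's pose just before it. calibration takes no time and is no camera call; for the wrist camera it gives the pose at the moment of the call.
- manip.finish_job(): hands the job in; it is judged then, once.
Trained networks look in the newest picture that a camera, given by its name, has taken for a name from the list of things; names that differ only in an ending like _2 or _b are one class to them, and where a whole thing is asked for, a point or a joint stands for the part that bears it (a point fixed in the world has none). Each returns a list of dicts, best first, with "confidence" (0 to 1); they miss things now and then, are a little off and sometimes report something else, mostly with a low value. They report only what shows in the picture. A call takes as long as a camera call.
- manip.find_in(camera, label): "at" ([x, y, z] in mm, in the coordinates of the camera as it stood for that picture, good to about 4 mm: the middle of the surface that is visible of it).
- manip.tip_of(camera, label): "at" ([x, y, z] in mm, in the coordinates of the camera as it stood for that picture, good to about 4 mm: a listed point, or the origin of a listed thing).
The state is a dict: "clock": time; "joint_positions": joint angles; "joint_vel": joint speeds; "effort": joint torques, N m; "tcp_pos": TCP position; "orientation": TCP orientation; "ft_force": force on the tool from outside, world axes, zero at the start; "moment": the same for the moment, N m; "grip_width": finger opening in mm; "gripper_force": force on a finger pad.
Only numpy, scipy, OpenCV 4.12 (cv2) and the standard library are available. Lean on these libraries where they do the work, as an engineer would, in place of code of your own. Each camera call takes 0.05 s, during which the arm holds its last target. There are 200 camera calls.

## Working session

There is one attempt and no reset: what is moved stays moved. The work goes in short steps, Python scripts to look and compute and a shell command to move; the robot and the scene stay as the last step left them, time stands still between calls to the robot, and variables do not carry over. Pictures are saved under pics/ and viewed, at most 10 in all, crops included, and the job is handed in when it is done.

```bash
mkdir -p pics
cat > h.py <<'E'
import numpy as np,cv2
from bench import manip
from scipy.spatial.transform import Rotation as R
def att(c):
    a=np.array(c["attitude"],float)
    return a if a.shape==(3,3) else R.from_rotvec(a).as_matrix() if a.size==3 else R.from_quat(a).as_matrix()
def world(c,p): return att(c)@np.array(p)+np.array(c["origin"])
def pix(c,w):
    q=att(c).T@(np.array(w)-np.array(c["origin"])); q=np.array([q[0],-q[1],-q[2]]); u=np.array(c["K"])@q; return u[:2]/u[2]
def look(cam,labels,save=None):
    c=manip.calibration(cam); im=manip.snapshot(cam)
    if save: cv2.imwrite("pics/"+save,im)
    for l in labels:
        for f in ("find_in","tip_of"):
            for d in getattr(manip,f)(cam,l)[:3]:
                w=world(c,d["at"]); print(cam,l,f,round(d["confidence"],2),w.round(1),pix(c,w).round())
E
python3 - <<'E'
from h import *
print(manip.calibration("top"), manip.hold_point_z)
s=manip.get_state();print(s["clock"],s["orientation"],s["tcp_pos"])
for c in("scene","top"): look(c,["gauge_knob","spare_dot","tile"],c+"0.png")
a=cv2.imread("pics/scene0.png");
E
```

```text
{'K': array([[386.41103924,   0.        , 322.98446771],
       [  0.        , 386.41103924, 199.40099503],
       [  0.        ,   0.        ,   1.        ]]), 'origin': array([404.37828266, -13.18458134, 963.09824203]), 'attitude': array([ 0.15572703, -0.12465193, -1.58804995])} 18.700000000000003
0.0 [-3.10129055e+00 -4.95399994e-01  3.00016021e-04] [ 179.05095617 -546.15361627  230.86722344]
scene gauge_knob tip_of 0.6 [511.2 250.5 186.1] [366. 145.]
scene spare_dot find_in 0.56 [ 594.6 -167.4  186.6] [251. 252.]
scene spare_dot tip_of 0.85 [ 593.8 -168.7  202.2] [248. 244.]
scene tile find_in 0.96 [529.6 235.3  64.3] [366. 197.]
scene tile tip_of 0.63 [519.7 247.3  52.3] [365. 198.]
top gauge_knob find_in 0.67 [512.  246.3 200.4] [201. 217.]
top gauge_knob tip_of 0.54 [513.5 251.4 183.6] [201. 217.]
top spare_dot find_in 0.77 [ 587.1 -153.6  197.7] [399. 176.]
top spare_dot tip_of 0.54 [ 595.9 -167.   199.4] [405. 171.]
top tile find_in 0.87 [528.  227.5  66.5] [228. 218.]
top tile tip_of 0.57 [517.7 241.   56.9] [223. 222.]
```

View pics/scene0.png

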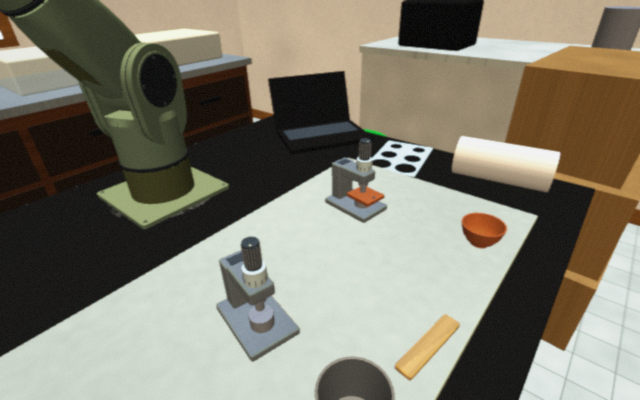

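View pics/top0.png

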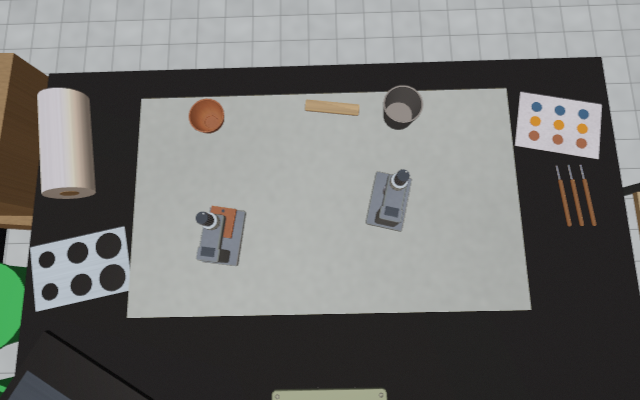

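The scene picture shows the tile in the far gauge (tile at 366,197, knob at 366,145). The near gauge, at about (251,252), is empty. In the top view the tile gauge's knob is at (201,217). The estimates from both cameras agree at about (512, 251, 184), and 183 mm is the expected height. I'll go above it, bulging the path slightly and staying high past the empty gauge.

```bash
python3 -m handwheel '[[0.03,0.05,0.02,0,0,0.1],[0.06,0.1,0.04,0,0,0.2],[0.09,0.15,0.06,0,0,0.3],[0.12,0.2,0.07,0,0,0.4],[0.15,0.25,0.07,0,0,0.5],[0.18,0.3,0.07,0,0,0.6],[0.2,0.35,0.07,0,0,0.7],[0.22,0.4,0.07,0,0,0.8],[0.235,0.45,0.07,0,0,0.95],[0.25,0.5,0.07,0,0,1.1],[0.265,0.55,0.07,0,0,1.2],[0.28,0.6,0.07,0,0,1.3],[0.293,0.65,0.07,0,0,1.4],[0.305,0.7,0.07,0,0,1.5],[0.32,0.75,0.07,0,0,1.6],[0.333,0.797,0.07,0,0,1.7],[0.333,0.797,0.07,0,0,1.7],[0.333,0.797,0.07,0,0,1.7],[0.333,0.797,0.07,0,0,1.7]]' 0.6 40
python3 - <<'E'
from h import *
s=manip.get_state();print({k:np.round(s[k],3) for k in("clock","joint_positions","tcp_pos","orientation","grip_width","ft_force")})
look("wrist",["gauge_knob","tile"],"w1.png"); look("wrist",["gauge_knob"])
look("top",["gauge_knob","spare_dot"])
E
```

```text
clock: 3.08
tcp_pos: [512.3, 249.6, 301.5]
orientation: [1.677, 2.656, -0.0]
ft_force: [0.2, -0.3, -0.5]
grip_width: 51.0
gripper_force: 0.0
{'clock': np.float64(3.075), 'joint_positions': array([-0.263,  0.66 , -0.503,  1.373,  0.324,  1.191, -0.353]), 'tcp_pos': array([512.286, 249.561, 301.537]), 'orientation': array([ 1.677,  2.656, -0.   ]), 'grip_width': np.float64(51.033), 'ft_force': array([ 0.231, -0.299, -0.462])}
wrist gauge_knob find_in 0.64 [512.8 250.5 197.8] [321. 200.]
wrist gauge_knob tip_of 0.88 [512.  245.8 183.2] [318. 199.]
wrist tile find_in 0.96 [537.4 264.1  64.8] [343. 168.]
wrist tile tip_of 0.87 [517.4 244.9  53.8] [322. 173.]
wrist gauge_knob find_in 0.71 [515.2 248.8 200.1] [323. 204.]
wrist gauge_knob tip_of 0.73 [512.  247.6 181.6] [319. 198.]
top gauge_knob find_in 0.75 [511.2 245.2 200.3] [201. 217.]
top gauge_knob tip_of 0.7 [513.5 252.2 183.3] [201. 217.]
top spare_dot find_in 0.49 [ 586.2 -154.8  203.7] [400. 176.]
top spare_dot tip_of 0.64 [ 597.7 -163.2  200. ] [403. 170.]
```

View pics/w1.png

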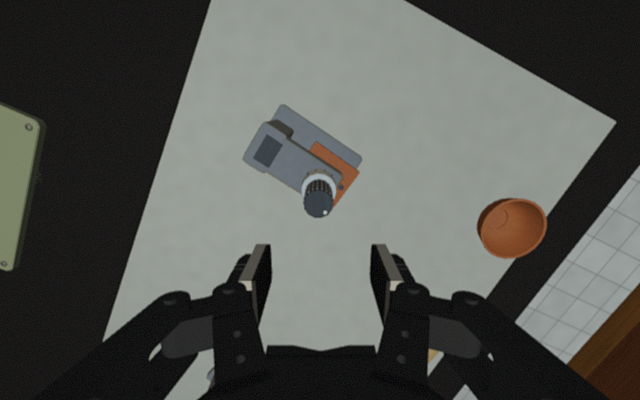

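The knob's top face is at about (319,204) in the wrist picture, between the fingers left to right. The tile lies beside it at about (343,168). I'll project the top-face pixel onto z = 200.

Run:
```python
from h import *
c=manip.calibration("wrist");K=np.array(c["K"]);o=np.array(c["origin"])
im=cv2.imread("pics/w1.png");cv2.imwrite("pics/w1c.png",cv2.resize(im[160:235,280:370],None,fx=6,fy=6,interpolation=cv2.INTER_CUBIC))
for p in[(319,204)]:
    r=np.linalg.inv(K)@[*p,1];d=att(c)@[r[0],-r[1],-r[2]];print(o+d*(200-o[2])/d[2])
for w in([512,250,200],[512,247,200],[515,250,200]):print(pix(c,w))
```

```text
[511.90491818 248.11881502 200.        ]
[320.04870208 202.14901779]
[318.53833386 205.17014781]
[323.21969182 203.59304667]
```

View pics/w1c.png

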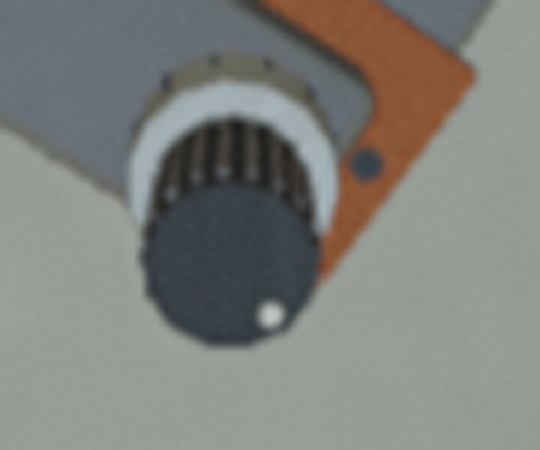

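The crop shows the top-face centre at about (231,263), which is pixel (318.5,203.8) and puts the axis near (512, 248.5). I need to shift y by −1 mm and go down 137 mm.

```bash
python3 -m handwheel '[[0,-0.001,-0.04,0,0,0],[0,-0.001,-0.08,0,0,0],[0,-0.001,-0.11,0,0,0],[0,-0.001,-0.13,0,0,0],[0,-0.001,-0.137,0,0,0],[0,-0.001,-0.137,0,0,0],[0,-0.001,-0.137,0,0,0]]' && python3 -m handwheel '[[0,0,0,0,0,0],[0,0,0,0,0,0],[0,0,0,0,0,0],[0,0,0,0,0,0],[0,0,0,0,0,0],[0,0,0,0,0,0]]' 0 50
python3 - <<'E'
from h import *
manip.get_state() and cv2.imwrite("pics/w2.png",manip.snapshot("wrist"))
print(manip.get_state()["moment"],manip.get_state()["joint_positions"])
E
```

```text
clock: 4.6
tcp_pos: [512.4, 249.8, 165.1]
orientation: [1.675, 2.657, 0.001]
ft_force: [0.7, 0.3, 1.1]
grip_width: 51.1
gripper_force: 0.0
clock: 5.35
tcp_pos: [511.1, 249.1, 164.9]
orientation: [-1.675, -2.657, 0.004]
ft_force: [-13.0, -6.0, 15.5]
grip_width: 24.9
gripper_force: 48.2
[-1.29976867  2.57878368 -0.02321895] [-0.28695039  0.80824616 -0.44335959  1.58443941  0.42624566  0.84895798
 -0.45018706]
```

View pics/w2.png

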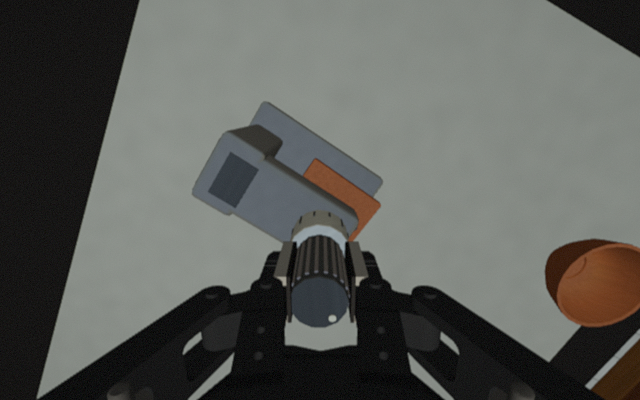

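The knob is held centrally between the pads at about (320,290), and the tile is undisturbed. I'll ease off the side load (about 14 N) and turn clockwise, which is negative about z.

```bash
python3 -m handwheel '[[-0.0013,-0.0007,0.001,0,0,0],[-0.0013,-0.0007,0.001,0,0,-0.1],[-0.0013,-0.0007,0.001,0,0,-0.2],[-0.0013,-0.0007,0.001,0,0,-0.3],[-0.0013,-0.0007,0.001,0,0,-0.4],[-0.0013,-0.0007,0.001,0,0,-0.5]]'
python3 - <<'E'
from h import *
s=manip.get_state();print(s["moment"],s["joint_positions"])
E
```

```text
clock: 6.15
tcp_pos: [512.0, 249.0, 165.3]
orientation: [2.284, 2.156, 0.004]
ft_force: [8.7, 1.9, -10.3]
grip_width: 24.8
gripper_force: 50.3
[ 0.36511123 -2.32483984  0.06469364] [-0.35734045  0.79022815 -0.29817086  1.58896316  0.29472171  0.8044467
 -0.83488173]
```

```bash
python3 -m handwheel '[[0.0005,0,-0.0005,0,0,-0.1],[0.0005,0,-0.0005,0,0,-0.2],[0.0005,0,-0.0005,0,0,-0.3],[0.0005,0,-0.0005,0,0,-0.4],[0.0005,0,-0.0005,0,0,-0.5],[0.0005,0,-0.0005,0,0,-0.6],[0.0005,0,-0.0005,0,0,-0.7],[0.0005,0,-0.0005,0,0,-0.8],[0.0005,0,-0.0005,0,0,-0.9],[0.0005,0,-0.0005,0,0,-1.0],[0.0005,0,-0.0005,0,0,-1.0],[0.0005,0,-0.0005,0,0,-1.0]]'
python3 - <<'E'
from h import *
s=manip.get_state();print(s["moment"],s["joint_positions"])
cv2.imwrite("pics/w3.png",manip.snapshot("wrist"))
E
```

```text
clock: 7.65
tcp_pos: [514.1, 247.5, 165.4]
orientation: [3.036, 0.8, 0.008]
ft_force: [16.1, -8.6, -3.7]
grip_width: 24.6
gripper_force: 51.0
[-1.8720179  -3.61267323  0.07086894] [-0.5044283   0.78084153 -0.00413954  1.59221928  0.00910973  0.76404591
 -1.56962387]
```

View pics/w3.png

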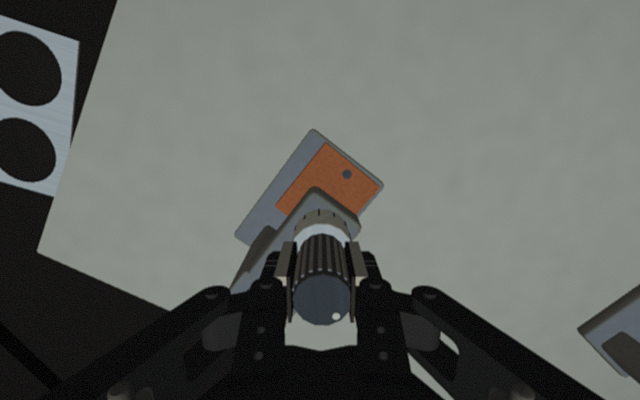

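The dot kept its place relative to the fingers, so the knob turned with the gripper for the full 1.5 rad and the ratchet slipped at least 0.6 rad. The tile still lies flat. I'll relieve the side load, release and retreat upward.

```bash
python3 -m handwheel '[[0.0015,-0.001,0,0,0,0],[0.0015,-0.001,0,0,0,0]]' && python3 -m handwheel '[[0,0,0,0,0,0],[0,0,0,0,0,0],[0,0,0,0,0,0],[0,0,0,0,0,0],[0,0,0,0,0,0]]' 0.6 && python3 -m handwheel '[[0,0,0.02,0,0,0],[0,0,0.06,0,0,0],[0,0,0.11,0,0,0],[0,0,0.14,0,0,0],[0,0,0.14,0,0,0],[0,0,0.14,0,0,0]]'
python3 - <<'E'
from h import *
look("wrist",["gauge_knob","tile","gauge_jaw"],"w4.png");look("scene",["tile","gauge_jaw","spare_dot"],"s4.png")
E
```

```text
clock: 7.95
tcp_pos: [514.5, 247.3, 165.4]
orientation: [3.037, 0.801, 0.005]
ft_force: [8.9, -4.0, 1.8]
grip_width: 24.9
gripper_force: 51.4
clock: 8.57
tcp_pos: [512.8, 247.9, 164.7]
orientation: [-3.037, -0.803, 0.0]
ft_force: [0.2, -1.3, -0.7]
grip_width: 51.3
gripper_force: 0.0
clock: 9.32
tcp_pos: [512.6, 247.8, 304.1]
orientation: [3.037, 0.803, -0.002]
ft_force: [0.2, -0.3, 0.2]
grip_width: 51.1
gripper_force: 0.0
wrist gauge_knob find_in 0.84 [517.1 251.1 196.9] [320. 193.]
wrist gauge_knob tip_of 0.81 [516.2 244.8 182.4] [326. 193.]
wrist tile find_in 0.79 [537.1 250.3  63. ] [329. 152.]
wrist tile tip_of 0.95 [518.6 243.9  54.5] [326. 166.]
scene tile find_in 0.74 [526.9 234.9  62.7] [365. 197.]
scene tile tip_of 0.68 [520.1 245.2  51.5] [365. 198.]
scene gauge_jaw find_in 0.37 [516.5 237.   76.5] [362. 190.]
scene gauge_jaw tip_of 0.58 [510.5 239.8  70.1] [361. 191.]
scene spare_dot find_in 0.68 [ 600.1 -167.6  186.4] [254. 254.]
scene spare_dot tip_of 0.62 [ 595.2 -168.3  200.6] [250. 245.]
```

View pics/w4.png

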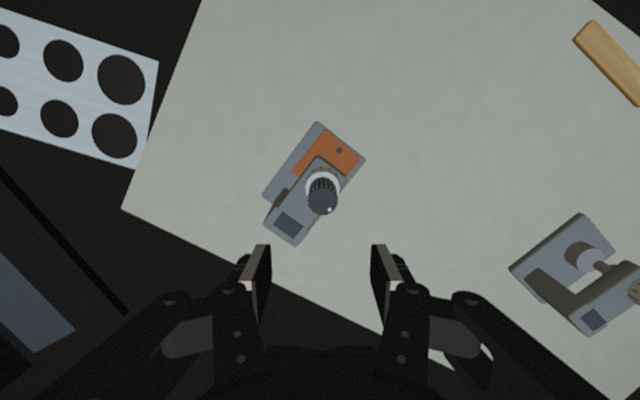

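After release the dot at (329,209) still lies lower right relative to the gripper, so the knob stayed turned by about 86°. The tile at (335,152) has not moved, and the gripper is clear of everything.

```bash
python3 -c "
from bench import manip
print(manip.finish_job())"
```

```text
the job is handed in; nothing more can be done
None
```

I turned the tile gauge's ratchet knob about 86° clockwise in one grasp and let go, so by the given ranges it slipped at least 0.6 rad. The tile had not visibly moved, the empty gauge was left alone, and the job was handed in with no verdict returned; I could not read the slip or the jaw force directly.

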